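# Clamp a loose batten back onto its panel

### The job

The dark batten on the front of the upright plywood panel has come away at the top and must be held shut while its glue sets. Squeeze the spring clamp open to take it off its storage rail, and clip it upright over the top edge of panel and batten, at about the middle of the batten, square to the panel and with its jaw pads wholly on the wood, so that it presses the batten fully home. Leave the clamp there and do not disturb the other things on the bench.

Things in the scene. Friction and masses are not known exactly. Their poses are not given: they have to be found in the camera images.
- clamp: Spring clamp, grey steel with dark rubber sleeves and pads, about 180 mm tall, 0.18 kg; starts upright, jaws down, sprung onto the storage rail. Origin midway between the jaw pads (24 mm tall, 30 mm wide along y; limbs end 13 mm below origin). z up to the handles; x across the jaws, the way handles and jaws move; y along the edge it grips. Works either way round.
- clamp_grip (a point): Midway between the two handles at the best height to squeeze, 135 mm above the clamp's origin on its z axis. The sleeves are 24 mm deep along y; clipped on the rail they measure 56 mm over their outsides at this height and 66 mm at their upper ends, 31 mm higher. Squeeze along the clamp's x.
- clamp_arm_a (a joint): Turn of each clamp arm (rad): 0 jaws parallel, 14 mm apart (as on the rail or the closed sandwich); -0.07 empty and shut; 0.16 at the stop: jaws 36 mm apart, handles 36 mm over their outsides at the grip point. Holding it at the stop takes about 15 N on each handle at the grip point (more lower down); on the wood the jaws press with about 9 N.
- rail: Fixed storage rail: a pale upright board 14 mm thick (x), 170 mm long (y), on a 90 x 190 x 14 mm foot; its top edge is 105 mm above the bench. Origin under its middle on the bench; y runs along the board. The clamp is clipped over it with the clamp's origin 28 mm below the top edge.
- panel: Fixed upright plywood panel, 8 mm thick, 220 mm long (y), top edge 125 mm above the bench, in two wooden feet (80 x 24 x 42 mm) at its ends. Origin on the bench under the middle of the closed sandwich of panel and batten; -x is the front with the batten; y runs along the top edge.
- clip_spot (a point): On the panel: height of the top edge, middle of the batten's length, mid-thickness of the 14 mm sandwich that panel and closed batten make (batten on -x, panel on +x). Axes as the panel's.
- batten (a joint): Lean of the batten (dark wood, 120 mm long along y, 80 mm tall, 6 mm thick, middle on the panel's middle, top level with the panel's) about its lower edge, still attached: 0 is flat on the panel; at most 0.1 rad leaning to -x, its top then 8 mm off. It springs away by itself unless held; shutting it takes about 2 N near the top.
- glue_bottle: Bystander: slim upright glue bottle, 36 mm across, 155 mm tall, origin under its centre.
- torch: Bystander: grey torch lying on the bench, 120 mm long.
- flat_tin: Bystander: flat pale metal tin, 72 x 112 x 25 mm.
- small_can: Bystander: upright paint can, 64 mm across, 80 mm tall.
- screwdriver: Bystander: red-handled screwdriver lying on the bench, 225 mm long.
- masking_roll: Bystander: roll of masking tape lying flat, 94 mm across, 25 mm tall.
- clamp_pivot (a point): The clamp's pivot, 70 mm above its origin. Both arms turn about it together as mirror images: squeezing the handles above it opens the jaws below it. A board edge can enter the throat to about 60 mm above the clamp's origin.
There are look-alikes about, which are no part of the job. What is shaped like the clamp but orange or red is not meant.

How it is judged:
By the outcome, as a careful person would: the job done as asked, in the order asked, and still so for the second after the job is handed in, with the robot touching nothing.
It also fails if it takes over 38 s, if anything falls off the work surface, if the arm or the gripper's body presses on something with over 40 N, if the wrist force passes 120 N, or if a joint passes its speed limit or range.

### The arm

A 6-joint arm with a two-finger parallel gripper is mounted at the origin on a cart in front of the work surface, level with it; the furniture and walls round the work are solid. World frame = base frame: x ahead of the robot, y to its left, z up, the work surface at z = 0. Lengths are in m, angles in rad, forces in N, time in s.
With the tool pointing down it reaches from about 0.35 to 0.775 m from the base axis. Payload 5.5 kg.
Tool frame: the origin (TCP) lies midway between the tips of the shut fingers; the grasp point (between the pads) lies 19 mm behind it; z points along the fingers, y is the line along which they close (so a half turn about z gives the same grasp; the last joint's range is limited). The gripper opens to 85 mm and grips with 20 to 120 N. Pads are 22 mm wide; open, the fingers measure 114 mm over their backs; the gripper's body (76 mm by 85 mm) begins 54 mm behind the grasp point. The pads swing forward as they close: fully open they stand 13 mm farther back than shut.
Start: joints at [-1.488, 0.313, 0.046, 1.304, 0, 1.431], TCP at [0.127, -0.561, 0.231] pointing down, gripper open.
Joint ranges: [-2.76, 2.76], [-0.86, 1.69], [-1.03, 1.26], [-2.2, 2.34], [-1.47, 1.5], [-3.14, 3.14]. Speed limits (rad/s): [2.57, 2.57, 3.14, 3.14, 3.14, 3.14].

### API

Orientations are given as a unit quaternion [w, x, y, z].
In Python, from workcell import env gives the robot as it stands.
- The arm moves only by the tool move_arm, never from a script. Its argument "targets" is a list of rows, each a list of 3 entries, a list of its own where there are three numbers: the shift along the tool's x, y, z in mm, then the turn, a rotation vector about the tool's x, y, z in units of 10 degrees (1.0 is 10 degrees), then the closure, from -1 (fully open) to 1 (shut). In form: [[[dx, dy, dz], [ax, ay, az], gripper], ...]. A call has 1 to 5 rows; each row is the pose to reach, as a shift and turn from the pose commanded when the call began, along the tool's axes at that moment; what a row does not reach only later rows make up. A row lasts 1/8 s, in which the tool goes at most 62.5 mm and 10.7 degrees, less where a joint would pass 70% of its speed; a pose out of reach is approached as far as the arm can. A call with a gripper value outside its range is refused whole. The fingers move at their own pace and stop on an object; "squeeze" is the grip in N (left out, the last holds). Time passes only in rows, so rows that repeat a pose let the fingers close. It gives the time, the measured TCP pose, the force, the opening and the grip force at its end, in the units of the state.
- env.get_state(): the state, without advancing time (a new reading comes with each control period).
- env.read_camera(name): name is "side" or "top"; returns a dict with "pixels" (384x512x3 uint8, red, green, blue), "fovy" (degrees; the focal length in pixels is half the picture's height over the tangent of half this angle, whatever the lens; pixels are square), "cx", "cy" (the principal point, pixels), "dist_coeffs" ([k1, k2, p1, p2, k3] as OpenCV has them; the pictures are not rectified), "extrinsics" (4x4, takes a point from world to camera coordinates). Camera axes: x right, y up, looking along -z (the intrinsics and any distortion apply to the point x, -y, -z); pixel columns grow to the right and rows downward; lengths in m; the calibration is good to about 2 mm. A picture is of the moment at which its call begins. There is no depth.
- env.hand_in(): hands the job in; it is judged then, once.
Trained networks look in a picture, given as the dict that the camera call returned (one of the last four; its "shot" number tells which), for a name from the list of things; names that differ only in an ending like _2 or _b are one class to them, and where a whole thing is asked for, a point or a joint stands for the part that bears it (a point fixed in the world has none). Each returns a list of dicts, best first, with "confidence" (0 to 1); they miss things now and then, are a little off and sometimes report something else, mostly with a low value. They report only what shows in the picture. A call takes as long as a camera call. They do not tell look-alikes from the thing itself.
- env.spot_in(thing, picture): "centre" ([x, y, z] in m, in world coordinates, good to about 4 mm: the middle of the surface that is visible of it).
- env.regions_of(thing, picture): "mask" (384x512 bool, what is visible of it).
- env.landmark_of(thing, picture): "centre" ([x, y, z] in m, in world coordinates, good to about 4 mm: a listed point, or the origin of a listed thing).
The state is a dict: "clock": time; "joint_pos": joint angles; "qvel": joint speeds; "tau": joint torques, N m; "tcp_pos": TCP position; "orientation": TCP orientation; "wrist_force": force on the tool from outside, world axes, zero at the start; "ft_torque": the same for the moment, N m; "finger_gap": finger opening in m; "grip_force": force on a finger pad.
Only numpy, scipy, OpenCV 4.12 (cv2) and the standard library are available. Lean on these libraries where they do the work, as an engineer would, in place of code of your own. Each camera call takes 0.05 s, during which the arm holds its last target. There are 200 camera calls.

## Working session

There is one attempt and no reset: what is moved stays moved. The work goes in short steps, Python scripts to look and compute and a tool call to move; the robot and the scene stay as the last step left them, time stands still between calls to the robot, and variables do not carry over. Pictures are saved under pics/ and viewed, at most 10 in all, crops included, and the job is handed in when it is done.

Besides the shell and the picture viewer there is one more tool, called after ">>>" by a JSON object that holds its "name" and its "arguments". move_arm: Moves the arm, as the interface text tells. Its arguments: {"type":"object","properties":{"targets":{"type":"array","items":{"type":"array"}},"squeeze":{"type":"number"}},"required":["targets"]}

```bash
mkdir -p pics; cat > h.py <<'E'
import numpy as np, cv2
from workcell import env
def cam(n):
    return env.read_camera(n)
def save(p,f):
    cv2.imwrite('pics/'+f,cv2.cvtColor(p['pixels'],cv2.COLOR_RGB2BGR))
def K(p):
    f=192/np.tan(np.radians(p['fovy'])/2)
    return np.array([[f,0,p['cx']],[0,f,p['cy']],[0,0,1.]])
def proj(p,X):
    X=np.atleast_2d(X).astype(float);E=np.array(p['extrinsics'])
    c=X@E[:3,:3].T+E[:3,3]; c=c*[1,-1,-1]
    return cv2.projectPoints(c.reshape(-1,1,3),np.zeros(3),np.zeros(3),K(p),np.array(p['dist_coeffs'],float))[0].reshape(-1,2)
def ray(p,uv,z):
    """world point on plane height z"""
    E=np.array(p['extrinsics']);uv=np.atleast_2d(uv).astype(float)
    n=cv2.undistortPoints(uv.reshape(-1,1,2),K(p),np.array(p['dist_coeffs'],float)).reshape(-1,2)
    d=np.c_[n[:,0],-n[:,1],-np.ones(len(n))]@E[:3,:3]
    o=-E[:3,:3].T@E[:3,3]
    return o+d*((z-o[2])/d[:,2])[:,None]
E
python3 - <<'E'
from h import *
np.set_printoptions(precision=4,suppress=True)
for n in('top','side'):
    p=cam(n);save(p,n+'0.png')
    E=np.array(p['extrinsics']);print(n,-E[:3,:3].T@E[:3,3],p['fovy'])
    for t in('clamp','clamp_grip','clamp_pivot','rail','panel','clip_spot','glue_bottle','small_can'):
        print(t,[(np.round(d['centre'],3).tolist(),round(d['confidence'],2)) for d in env.landmark_of(t,p)])
print(env.get_state())
E
```

```text
top [0.4067 0.0057 1.3624] 45.97090037309577
clamp [([0.409, -0.315, 0.009], 0.88), ([0.414, -0.167, 0.008], 0.84), ([0.537, -0.189, 0.073], 0.8)]
clamp_grip [([0.416, -0.169, 0.147], 0.84), ([0.54, -0.192, 0.211], 0.54), ([0.411, -0.318, 0.145], 0.51)]
clamp_pivot [([0.539, -0.193, 0.147], 0.63), ([0.413, -0.316, 0.083], 0.51), ([0.412, -0.166, 0.082], 0.5)]
rail [([0.537, -0.213, -0.001], 0.92)]
panel [([0.482, 0.164, 0.001], 0.56), ([0.668, 0.029, -0.001], 0.33)]
clip_spot [([0.484, 0.164, 0.127], 0.57)]
glue_bottle [([0.67, 0.031, 0.002], 0.45)]
small_can [([0.744, 0.224, -0.002], 0.58)]
side [ 0.5326 -1.36    1.1701] 42.022944325610815
clamp [([0.414, -0.168, 0.014], 0.83), ([0.411, -0.319, 0.01], 0.67), ([0.539, -0.187, 0.079], 0.64)]
clamp_grip [([0.539, -0.188, 0.211], 0.86), ([0.412, -0.171, 0.145], 0.79), ([0.412, -0.322, 0.146], 0.77), ([0.476, 0.164, 0.123], 0.38)]
clamp_pivot [([0.534, -0.186, 0.144], 0.8), ([0.41, -0.317, 0.088], 0.8), ([0.412, -0.175, 0.08], 0.7)]
rail [([0.533, -0.214, 0.001], 0.82)]
panel [([0.481, 0.164, 0.004], 0.71)]
clip_spot [([0.476, 0.166, 0.128], 0.89)]
glue_bottle [([0.67, 0.028, -0.002], 0.84)]
small_can [([0.739, 0.224, -0.001], 0.77)]
{'clock': 0.9, 'joint_pos': array([-1.4876,  0.3132,  0.0461,  1.3036,  0.    ,  1.4312]), 'qvel': array([ 0.0021,  0.0019, -0.0007,  0.0009,  0.0001,  0.0001]), 'tau': array([  0.0002, -48.0449,  29.8813,   0.0002,  -0.0002,   0.    ]), 'tcp_pos': array([ 0.1271, -0.5608,  0.2313]), 'orientation': array([0.0001, 0.9938, 0.1112, 0.    ]), 'wrist_force': array([-0.2345, -0.0118,  0.0053]), 'ft_torque': array([-0.0318, -0.0046,  0.0435]), 'grip_force': 0.0, 'finger_gap': 0.08546107304067346}
```

View pics/top0.png

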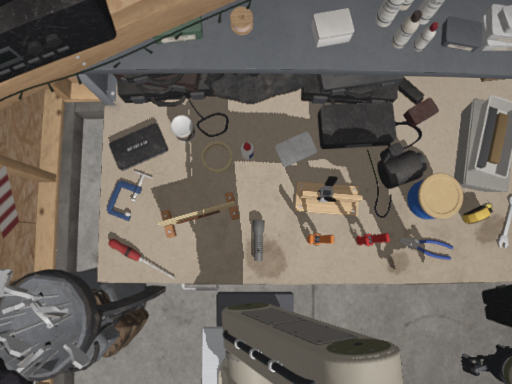

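View pics/side0.png

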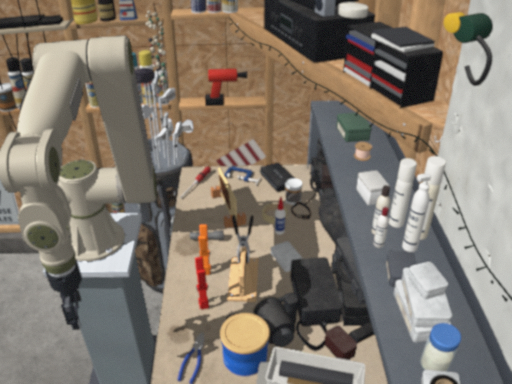

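```bash
python3 - <<'E'
from h import *
im=cv2.imread('pics/top0.png')
a=cv2.resize(im[170:255,285:385],None,fx=5,fy=5,interpolation=cv2.INTER_CUBIC)
b=cv2.resize(im[180:250,150:250],None,fx=5,fy=5,interpolation=cv2.INTER_CUBIC)
cv2.imwrite('pics/c0.png',np.vstack([a[:300],b[:300]]))
p=cam('top')
for t in('rail','panel','batten','clamp'):
    for d in env.regions_of(t,p)[:3]:
        m=d['mask'].astype(np.uint8);ys,xs=np.nonzero(m)
        print(t,round(d['confidence'],2),xs.min(),xs.max(),ys.min(),ys.max(),m.sum(),cv2.minAreaRect(np.c_[xs,ys].astype(np.float32)))
E
```

```text
rail 0.82 295 360 182 215 1589 ((327.5101318359375, 198.2151641845703), (64.87640380859375, 30.0042667388916), 4.899092674255371)
panel 0.69 159 238 193 237 890 ((197.42825317382812, 215.04403686523438), (27.879499435424805, 78.79502868652344), 73.7059555053711)
panel 0.28 202 231 142 173 240 ((218.0048828125, 156.34388732910156), (31.778581619262695, 27.937211990356445), 65.224853515625)
batten 0.7 199 219 210 216 72 ((208.9117889404297, 213.14707946777344), (4.123105525970459, 20.615528106689453), 75.96376037597656)
clamp 0.78 307 333 233 245 263 ((320.0, 239.0), (12.0, 26.0), 90.0)
clamp 0.71 318 336 175 201 318 ((327.1463623046875, 188.18292236328125), (16.012571334838867, 27.276588439941406), 6.340191841125488)
clamp 0.58 356 388 235 245 263 ((372.0, 240.0), (10.0, 32.0), 90.0)
```

View pics/c0.png

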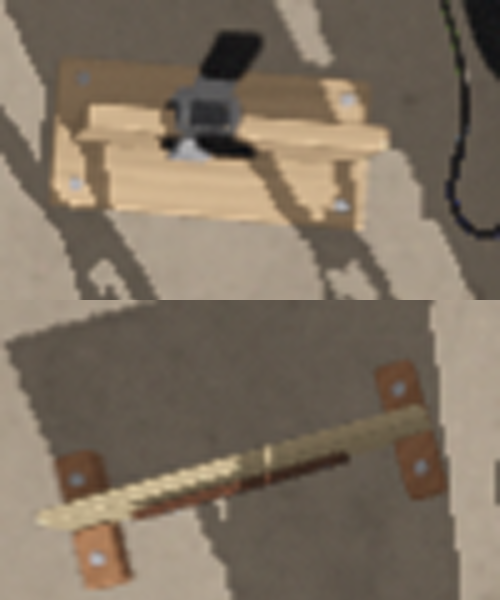

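```bash
python3 - <<'E'
from h import *
np.set_printoptions(precision=4,suppress=True)
p=cam('top')
def line(n,a,b,z):
    P=ray(p,[a,b],z);d=P[0]-P[1];print(n,P,'mid',P.mean(0),'len',np.hypot(*d[:2]),'yaw of +y axis deg',np.degrees(np.arctan2(-d[0],d[1])))
L=lambda u,v:(285+u/5-.4,170+v/5-.4)
M=lambda u,v:(150+u/5-.4,180+(v-300)/5-.4)
line('rail',L(88,117),L(388,140),.105)
line('foot front',L(52,205),L(362,230),.014)
line('foot back',L(62,58),L(368,85),.014)
line('panel',M(38,518),M(428,412),.125)
line('foot centers',M(93,519),M(410,428),.042)
line('batten front',M(133,520),M(348,458),.125)
# handles tops
for q in ((232,52),(208,147),(207,110)): print(ray(p,[L(*q)],.243 if q[1]!=110 else .147+.01))
ps=cam('side')
for X in ((.537,-.19,.211),): print(proj(ps,X),proj(p,X))
# all detections of clip_spot averaged
for t in('clamp_grip','clip_spot','clamp'):
  for q in(p,ps): print(t,[(np.round(d['centre'],3).tolist(),round(d['confidence'],2)) for d in env.landmark_of(t,q)])
print(env.get_state()['clock'])
im=cv2.cvtColor(ps['pixels'],cv2.COLOR_RGB2BGR)
cv2.imwrite('pics/c1.png',np.hstack([cv2.resize(im[205:310,205:285],None,fx=5,fy=5,interpolation=2),cv2.resize(im[155:260,200:270],None,fx=5,fy=5,interpolation=2)]))
E
```

```text
rail [[ 0.5423 -0.1283  0.105 ]
 [ 0.53   -0.2975  0.105 ]] mid [ 0.5361 -0.2129  0.105 ] len 0.1696737732554355 yaw of +y axis deg -4.153195033791559
foot front [[ 0.4991 -0.1161  0.014 ]
 [ 0.4846 -0.3026  0.014 ]] mid [ 0.4919 -0.2093  0.014 ] len 0.1870503439255666 yaw of +y axis deg -4.448651920107625
foot back [[ 0.5877 -0.1226  0.014 ]
 [ 0.5723 -0.308   0.014 ]] mid [ 0.58   -0.2153  0.014 ] len 0.1860430076091661 yaw of +y axis deg -4.7736420502257335
panel [[0.4551 0.2716 0.125 ]
 [0.5145 0.058  0.125 ]] mid [0.4848 0.1648 0.125 ] len 0.22164714525003765 yaw of +y axis deg 15.545436263536251
foot centers [[0.458  0.257  0.042 ]
 [0.5123 0.072  0.042 ]] mid [0.4851 0.1645 0.042 ] len 0.19278155283675438 yaw of +y axis deg 16.357425013239343
batten front [[0.4544 0.2191 0.125 ]
 [0.489  0.1016 0.125 ]] mid [0.4717 0.1604 0.125 ] len 0.12248172225138794 yaw of +y axis deg 16.426151223740735
[[ 0.5605 -0.1862  0.243 ]]
[[ 0.5126 -0.1735  0.243 ]]
[[ 0.5407 -0.187   0.157 ]]
[[242.1059 225.5593]] [[330.4944 190.7415]]
clamp_grip [([0.416, -0.172, 0.144], 0.8), ([0.539, -0.188, 0.212], 0.77), ([0.412, -0.319, 0.146], 0.53), ([0.352, 0.339, -0.006], 0.25)]
clamp_grip [([0.414, -0.322, 0.148], 0.95), ([0.539, -0.188, 0.213], 0.71), ([0.413, -0.172, 0.146], 0.68)]
clip_spot [([0.481, 0.166, 0.127], 0.8)]
clip_spot [([0.477, 0.167, 0.124], 0.88)]
clamp [([0.41, -0.316, 0.006], 0.89), ([0.537, -0.191, 0.075], 0.82), ([0.54, -0.191, 0.212], 0.64), ([0.412, -0.166, 0.01], 0.63)]
clamp [([0.415, -0.168, 0.011], 0.72), ([0.411, -0.316, 0.009], 0.69)]
1.55
```

View pics/c1.png

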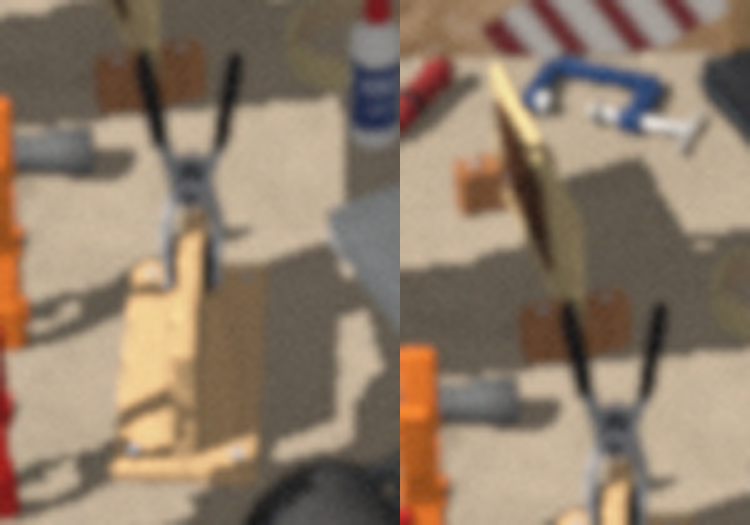

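>>> {"name": "move_arm", "arguments": {"targets": [[[0, 0, -50], [0, 0, 0], -1], [[483, -273, -69], [0, 0, -7.27], -1], [[483, -273, -69], [0, 0, -7.27], -1], [[483, -273, -69], [0, 0, -7.27], -1], [[483, -273, -69], [0, 0, -7.27], -1]], "squeeze": 30}}

```text
clock: 2.17
tcp_pos: [0.3132, -0.3915, 0.2901]
orientation: [0.0, 0.883, 0.47, 0.0]
wrist_force: [0.9, 0.8, 0.1]
finger_gap: 0.0857
grip_force: 0.0
```

```bash
cat >> h.py <<'E'
from scipy.spatial.transform import Rotation as Ro
def go(pos,ydeg):
    """tool-frame shift (mm) and turn (10deg) to reach TCP pos, tool down, tool y at ydeg"""
    s=env.get_state();R=Ro.from_quat(s['orientation'],scalar_first=True)
    a=np.radians(ydeg);y=[np.cos(a),np.sin(a),0];z=[0,0,-1]
    T=Ro.from_matrix(np.c_[np.cross(y,z),y,z])
    print('clock',s['clock'],'at',s['tcp_pos'].round(4),'gap',s['finger_gap'],'F',s['wrist_force'].round(1),s['grip_force'])
    print('shift',(R.inv().apply(np.array(pos)-s['tcp_pos'])*1e3).round(1),'turn',(np.degrees((R.inv()*T).as_rotvec())/10).round(3))
E
python3 -c "
from h import *
go([.5385,-.188,.29],-4.5)"
```

```text
clock 2.175 at [ 0.3132 -0.3915  0.2901] gap 0.0857161512606889 F [0.9 0.8 0.1] 0.0
shift [2.947e+02 7.330e+01 1.000e-01] turn [ 0.004  0.003 -2.944]
```

>>> {"name": "move_arm", "arguments": {"targets": [[[295, 73, 0], [0, 0, -2.94], -1], [[295, 73, 0], [0, 0, -2.94], -1], [[295, 73, 0], [0, 0, -2.94], -1], [[295, 73, 0], [0, 0, -2.94], -1], [[295, 73, 0], [0, 0, -2.94], -1]]}}

```text
clock: 2.8
tcp_pos: [0.54, -0.1883, 0.29]
orientation: [0.0, 0.736, 0.677, 0.0]
wrist_force: [0.5, -1.2, -0.2]
finger_gap: 0.0856
grip_force: 0.0
```

```bash
python3 -c "
from h import *
go([.5385,-.188,.25],-4.5)"
```

```text
clock 2.8 at [ 0.54   -0.1883  0.29  ] gap 0.08561929154619355 F [ 0.5 -1.2 -0.2] 0.0
shift [ 0.2 -1.5 40. ] turn [ 0.004  0.002 -0.031]
```

>>> {"name": "move_arm", "arguments": {"targets": [[[0, -1.5, 42], [0, 0, 0], -1], [[0, -1.5, 42], [0, 0, 0], -1]]}}

```text
clock: 3.05
tcp_pos: [0.5351, -0.1882, 0.2446]
orientation: [-0.003, 0.736, 0.677, -0.001]
wrist_force: [-0.3, -0.1, 0.6]
finger_gap: 0.0856
grip_force: 0.0
```

```bash
python3 -c "
from h import *
go([.5385,-.188,.189],-4.5)
p=cam('side');t=cam('top');go([.5385,-.188,.189],-4.5)
f=lambda q,a,b,c,d:cv2.resize(cv2.cvtColor(q['pixels'],cv2.COLOR_RGB2BGR)[a:b,c:d],(400,500),interpolation=2)
cv2.imwrite('pics/c2.png',np.hstack([f(p,170,295,195,295),f(t,140,265,280,380)]))"
```

```text
clock 3.05 at [ 0.5351 -0.1882  0.2446] gap 0.08557994021767176 F [-0.3 -0.1  0.6] 0.0
shift [ 0.3  3.7 55.5] turn [-0.039 -0.015 -0.028]
clock 3.15 at [ 0.5366 -0.1902  0.2484] gap 0.0853156563230833 F [ 0.7 -0.7 -0.1] 0.0
shift [ 2.4  1.7 59.4] turn [-0.003 -0.    -0.039]
```

View pics/c2.png

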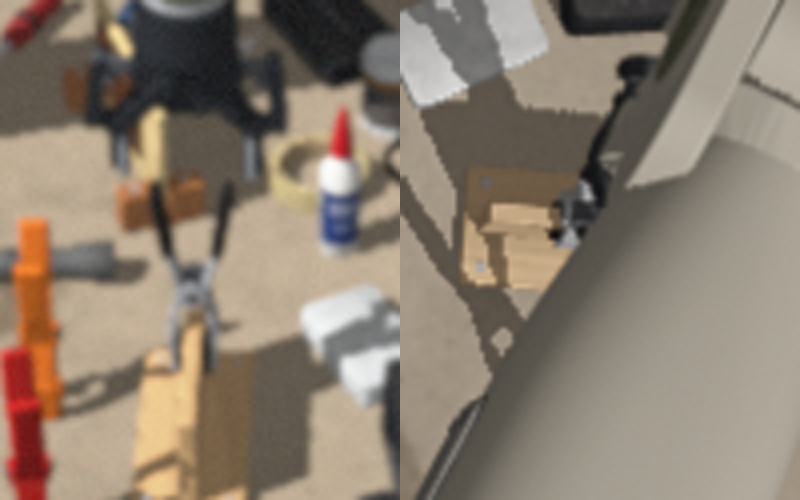

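>>> {"name": "move_arm", "arguments": {"targets": [[[2, 2.5, 30], [0, 0, 0], -1], [[2, 2.5, 59], [0, 0, 0], -1], [[2, 2.5, 59], [0, 0, 0], -1], [[2, 2.5, 59], [0, 0, 0], -1]]}}

```text
clock: 3.65
tcp_pos: [0.5404, -0.1894, 0.1911]
orientation: [0.001, 0.737, 0.676, 0.0]
wrist_force: [-0.4, -0.5, -0.0]
finger_gap: 0.0857
grip_force: 0.0
```

```bash
python3 -c "
from h import *
go([.5385,-.188,.189],-4.5)
p=cam('side')
f=lambda q,a,b,c,d:cv2.resize(cv2.cvtColor(q['pixels'],cv2.COLOR_RGB2BGR)[a:b,c:d],(500,600),interpolation=2)
cv2.imwrite('pics/c3.png',f(p,190,290,200,283))"
```

```text
clock 3.65 at [ 0.5404 -0.1894  0.1911] gap 0.08567182925349007 F [-0.4 -0.5 -0. ] 0.0
shift [ 1.2 -2.   2.1] turn [ 0.016  0.007 -0.042]
```

View pics/c3.png

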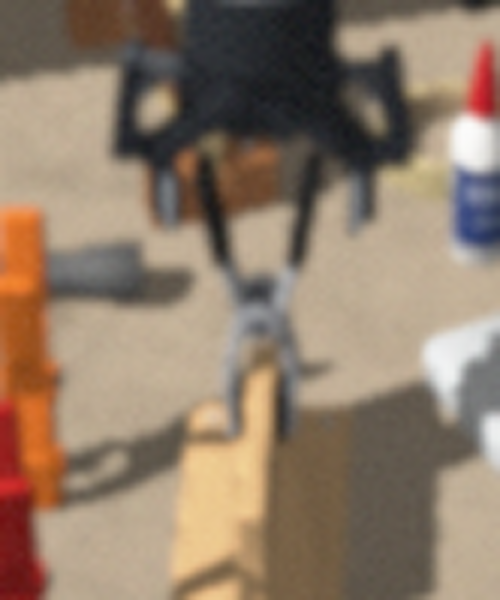

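>>> {"name": "move_arm", "arguments": {"targets": [[[0, 0, 0], [0, 0, 0], 0], [[0, 0, 0], [0, 0, 0], 0.3], [[0, 0, 0], [0, 0, 0], 1], [[0, 0, 0], [0, 0, 0], 1], [[0, 0, 0], [0, 0, 0], 1]], "squeeze": 32}}

```text
clock: 4.32
tcp_pos: [0.5395, -0.1882, 0.1887]
orientation: [-0.0, 0.736, 0.676, -0.0]
wrist_force: [-0.9, 0.3, -1.2]
finger_gap: 0.0335
grip_force: 37.2
```

>>> {"name": "move_arm", "arguments": {"targets": [[[0, 0, 0], [0, 0, 0], 1], [[0, 0, 0], [0, 0, 0], 1]]}}

```text
clock: 4.58
tcp_pos: [0.5396, -0.1882, 0.1888]
orientation: [-0.0, 0.736, 0.676, -0.0]
wrist_force: [0.2, -0.2, -1.7]
finger_gap: 0.0339
grip_force: 37.2
```

```bash
python3 -c "
from h import *
go([.5385,-.188,.189],-4.5)
p=cam('side')
f=lambda q,a,b,c,d:cv2.resize(cv2.cvtColor(q['pixels'],cv2.COLOR_RGB2BGR)[a:b,c:d],(500,600),interpolation=2)
cv2.imwrite('pics/c4.png',f(p,190,290,200,283))"
```

```text
clock 4.575 at [ 0.5396 -0.1882  0.1888] gap 0.03393277870450567 F [ 0.2 -0.2 -1.7] 37.18515157699585
shift [ 0.1 -1.1 -0.2] turn [-0.001  0.    -0.036]
```

View pics/c4.png

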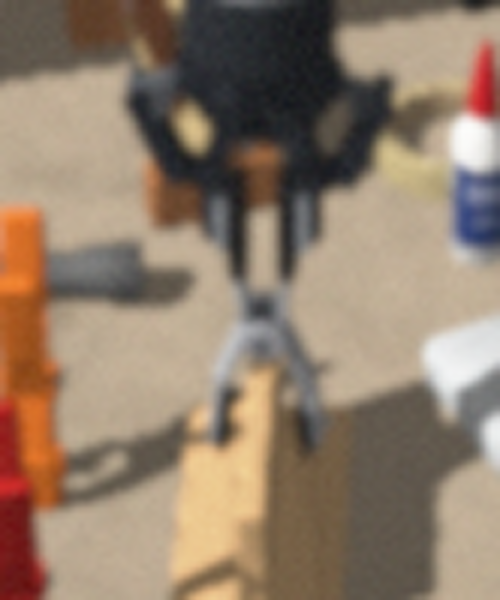

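>>> {"name": "move_arm", "arguments": {"targets": [[[0, 0, -20], [0, 0, 0], 1], [[0, 0, -45], [0, 0, 0], 1], [[0, 0, -75], [0, 0, 0], 1], [[0, 0, -105], [0, 0, 0], 1], [[0, 0, -115], [0, 0, 0], 1]]}}

```text
clock: 5.25
tcp_pos: [0.5403, -0.1886, 0.3058]
orientation: [0.002, 0.736, 0.676, 0.001]
wrist_force: [0.8, -0.4, -1.6]
finger_gap: 0.0336
grip_force: 37.2
```

```bash
python3 -c "
from h import *
go([.477,.164,.305],16.2)"
```

```text
clock 5.25 at [ 0.5403 -0.1886  0.3058] gap 0.03358358855788373 F [ 0.8 -0.4 -1.6] 37.1837317943573
shift [ 3.46e+02 -9.30e+01  1.00e-01] turn [ 0.016  0.011 -2.106]
```

>>> {"name": "move_arm", "arguments": {"targets": [[[25, -6, 0], [0, 0, -0.2], 1], [[60, -15, 0], [0, 0, -0.4], 1], [[100, -26, 0], [0, 0, -0.6], 1], [[140, -37, 0], [0, 0, -0.85], 1], [[180, -48, 0], [0, 0, -1.1], 1]]}}

```text
clock: 5.88
tcp_pos: [0.5063, -0.0036, 0.3028]
orientation: [-0.001, 0.668, 0.744, -0.0]
wrist_force: [0.9, -0.6, -1.7]
finger_gap: 0.0338
grip_force: 37.2
```

```bash
python3 -c "
from h import *
go([.477,.164,.305],16.2)"
```

```text
clock 5.875 at [ 0.5063 -0.0036  0.3028] gap 0.03377270145305424 F [ 0.9 -0.6 -1.7] 37.18505859375
shift [169.8 -11.1  -2.1] turn [-0.006 -0.002 -1.   ]
```

>>> {"name": "move_arm", "arguments": {"targets": [[[40, -3, -2], [0, 0, -0.25], 1], [[80, -5, -2], [0, 0, -0.5], 1], [[120, -8, -2], [0, 0, -0.75], 1], [[150, -10, -2], [0, 0, -0.9], 1], [[170, -11, -2], [0, 0, -1.0], 1]]}}

```text
clock: 6.5
tcp_pos: [0.4771, 0.1644, 0.3048]
orientation: [-0.0, 0.6, 0.8, -0.0]
wrist_force: [-0.1, -0.1, -2.2]
finger_gap: 0.0336
grip_force: 37.2
```

>>> {"name": "move_arm", "arguments": {"targets": [[[0, 0, 0], [0, 0, 0], 1], [[0, 0, 0], [0, 0, 0], 1]]}}

```text
clock: 6.75
tcp_pos: [0.4778, 0.1626, 0.3052]
orientation: [-0.0, 0.601, 0.799, -0.001]
wrist_force: [0.2, -0.2, -1.6]
finger_gap: 0.0339
grip_force: 37.2
```

```bash
python3 -c "
from h import *
go([.477,.164,.305],16.2)
p=cam('side')
f=lambda q,a,b,c,d:cv2.resize(cv2.cvtColor(q['pixels'],cv2.COLOR_RGB2BGR)[a:b,c:d],(400,600),interpolation=2)
for t in('clamp','clamp_pivot','clip_spot'): print(t,[(np.round(d['centre'],3).tolist(),round(d['confidence'],2)) for d in env.landmark_of(t,p)])
t=cam('top')
cv2.imwrite('pics/c5.png',np.hstack([f(p,110,260,180,280),f(t,130,280,150,250)]))
for n in('clamp','clamp_pivot','clip_spot'): print(n,[(np.round(d['centre'],3).tolist(),round(d['confidence'],2)) for d in env.landmark_of(n,t)])
"
```

```text
clock 6.75 at [0.4778 0.1626 0.3052] gap 0.0338769273126459 F [ 0.2 -0.2 -1.6] 37.18380153179169
shift [ 1.5 -0.4  0.2] turn [-0.006  0.002 -0.008]
clamp [([0.413, -0.316, 0.011], 0.82), ([0.416, -0.168, 0.016], 0.64)]
clamp_pivot [([0.409, -0.318, 0.085], 0.73), ([0.413, -0.172, 0.079], 0.64), ([0.476, 0.163, 0.254], 0.63)]
clip_spot [([0.479, 0.166, 0.124], 0.75), ([0.535, -0.214, 0.0], 0.66)]
clamp [([0.413, -0.316, 0.007], 0.74), ([0.416, -0.171, 0.011], 0.67), ([0.474, 0.164, 0.18], 0.51)]
clamp_pivot [([0.417, -0.315, 0.082], 0.76), ([0.413, -0.168, 0.082], 0.61), ([0.479, 0.157, 0.248], 0.43), ([0.481, 0.167, 0.127], 0.42)]
clip_spot [([0.482, 0.167, 0.128], 0.71)]
```

View pics/c5.png

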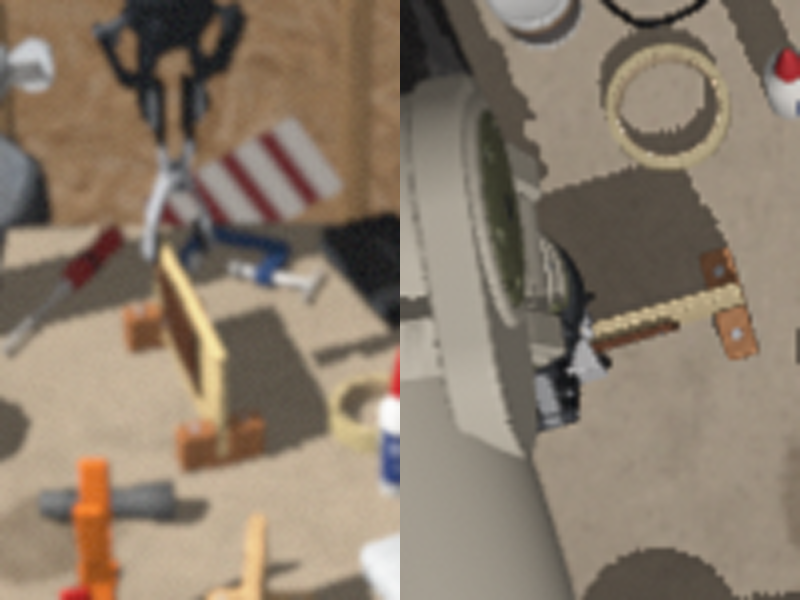

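>>> {"name": "move_arm", "arguments": {"targets": [[[1.5, 0, 20], [0, 0, 0], 1], [[1.5, 0, 40], [0, 0, 0], 1], [[1.5, 0, 50], [0, 0, 0], 1], [[1.5, 0, 50], [0, 0, 0], 1]]}}

```text
clock: 7.65
tcp_pos: [0.4771, 0.1643, 0.2553]
orientation: [-0.0, 0.601, 0.799, -0.001]
wrist_force: [1.0, -0.6, -1.3]
finger_gap: 0.0336
grip_force: 37.2
```

```bash
python3 -c "
from h import *
go([.4767,.1644,.209],16.2)
p=cam('side')
f=lambda q,a,b,c,d:cv2.resize(cv2.cvtColor(q['pixels'],cv2.COLOR_RGB2BGR)[a:b,c:d],(600,600),interpolation=2)
cv2.imwrite('pics/c6.png',f(p,140,220,190,270))
"
```

```text
clock 7.65 at [0.4771 0.1643 0.2553] gap 0.03358185552091236 F [ 1.  -0.6 -1.3] 37.18653917312622
shift [ 0.2 -0.3 46.3] turn [-0.008 -0.    -0.007]
```

View pics/c6.png

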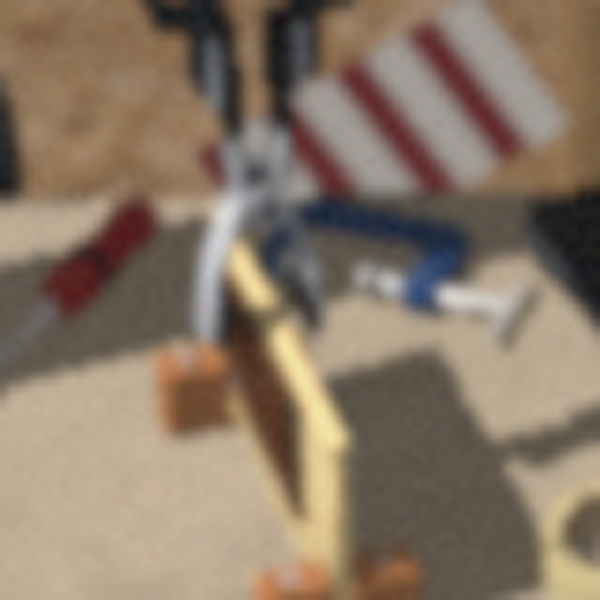

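>>> {"name": "move_arm", "arguments": {"targets": [[[0, 0, 12], [0, 0, 0], 1], [[0, 0, 20], [0, 0, 0], 1], [[0, 0, 20], [0, 0, 0], 1]]}}

```text
clock: 8.07
tcp_pos: [0.477, 0.1644, 0.235]
orientation: [-0.001, 0.601, 0.799, -0.001]
wrist_force: [-0.7, -0.3, -1.6]
finger_gap: 0.0337
grip_force: 37.2
```

>>> {"name": "move_arm", "arguments": {"targets": [[[0, 0, 12], [0, 0, 0], 1], [[0, 0, 26], [0, 0, 0], 1], [[0, 2, 26], [0, 0, 0], 1], [[0, 4, 26], [0, 0, 0], 1], [[0, 4, 26], [0, 0, 0], 1]]}}

```text
clock: 8.7
tcp_pos: [0.4819, 0.1657, 0.2102]
orientation: [0.0, 0.601, 0.799, 0.0]
wrist_force: [-0.3, -0.4, -1.7]
finger_gap: 0.034
grip_force: 37.2
```

```bash
python3 -c "
from h import *
go([.4805,.1655,.209],16.2)
p=cam('side')
f=lambda q,a,b,c,d:cv2.resize(cv2.cvtColor(q['pixels'],cv2.COLOR_RGB2BGR)[a:b,c:d],(600,600),interpolation=2)
cv2.imwrite('pics/c7.png',f(p,145,215,195,265))
"
```

```text
clock 8.7 at [0.4819 0.1657 0.2102] gap 0.033989150869146514 F [-0.3 -0.4 -1.7] 37.184815406799316
shift [ 0.2 -1.4  1.2] turn [ 0.005  0.001 -0.006]
```

View pics/c7.png

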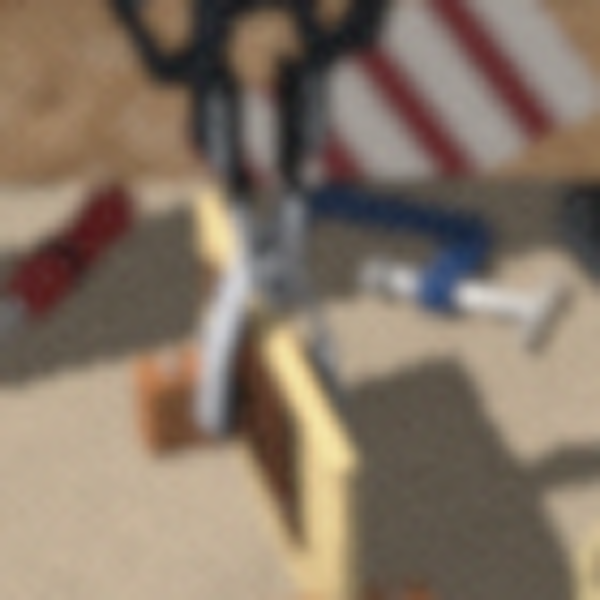

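>>> {"name": "move_arm", "arguments": {"targets": [[[0, -0.5, 1], [0, 0, 0], 0.05], [[0, -0.5, 2], [0, 0, 0], -0.05], [[0, -0.5, 3], [0, 0, 0], -0.12], [[0, -0.5, 3], [0, 0, 0], -0.2], [[0, -0.5, 3], [0, 0, 0], -0.2]]}}

```text
clock: 9.38
tcp_pos: [0.4809, 0.1654, 0.2068]
orientation: [0.0, 0.601, 0.799, -0.0]
wrist_force: [-0.3, -0.4, -1.2]
finger_gap: 0.0512
grip_force: 8.6
```

>>> {"name": "move_arm", "arguments": {"targets": [[[0, 0, 0], [0, 0, 0], -0.27], [[0, 0, 0], [0, 0, 0], -0.32], [[0, 0, 0], [0, 0, 0], -0.37], [[0, 0, 0], [0, 0, 0], -0.42]]}}

```text
clock: 9.88
tcp_pos: [0.4807, 0.1654, 0.2067]
orientation: [-0.0, 0.601, 0.799, -0.0]
wrist_force: [-0.5, -0.4, -2.1]
finger_gap: 0.0605
grip_force: 6.8
```

>>> {"name": "move_arm", "arguments": {"targets": [[[0, 0, 0], [0, 0, 0], -0.5], [[0, 0, 0], [0, 0, 0], -0.6], [[0, 0, 0], [0, 0, 0], -0.6]]}}

```text
clock: 10.25
tcp_pos: [0.4814, 0.1655, 0.2074]
orientation: [0.001, 0.601, 0.799, 0.001]
wrist_force: [0.2, 0.4, -0.2]
finger_gap: 0.0688
grip_force: 0.0
```

>>> {"name": "move_arm", "arguments": {"targets": [[[0, 0, 0], [0, 0, 0], -1], [[0, 0, 0], [0, 0, 0], -1], [[0, 0, 0], [0, 0, 0], -1]]}}

```text
clock: 10.62
tcp_pos: [0.4809, 0.1655, 0.2069]
orientation: [0.0, 0.601, 0.799, 0.0]
wrist_force: [0.4, 0.4, 0.7]
finger_gap: 0.0858
grip_force: 0.0
```

>>> {"name": "move_arm", "arguments": {"targets": [[[0, 0, -15], [0, 0, 0], -1], [[0, 0, -30], [0, 0, 0], -1], [[0, 0, -60], [0, 0, 0], -1], [[0, 0, -90], [0, 0, 0], -1], [[0, 0, -100], [0, 0, 0], -1]]}}

```text
clock: 11.25
tcp_pos: [0.4819, 0.1656, 0.3098]
orientation: [0.002, 0.601, 0.799, 0.002]
wrist_force: [-0.2, -0.4, 0.2]
finger_gap: 0.0854
grip_force: 0.0
```

```bash
python3 -c "
from h import *
go([.48,-.05,.31],16.2)
p=cam('side')
for n in('clamp','clamp_pivot','clamp_grip','clip_spot'): print(n,[(np.round(d['centre'],3).tolist(),round(d['confidence'],2)) for d in env.landmark_of(n,p)])
"
```

```text
clock 11.25 at [0.4819 0.1656 0.3098] gap 0.08542645715213495 F [-0.2 -0.4  0.2] 0.0
shift [-206.6  -61.8   -0.4] turn [ 0.026  0.003 -0.006]
clamp [([0.412, -0.316, 0.007], 0.68), ([0.481, 0.164, 0.095], 0.65)]
clamp_pivot [([0.413, -0.318, 0.083], 0.85), ([0.477, 0.168, 0.16], 0.8), ([0.409, -0.174, 0.08], 0.67)]
clamp_grip [([0.413, -0.171, 0.148], 0.9), ([0.481, 0.166, 0.228], 0.78)]
clip_spot [([0.478, 0.166, 0.123], 0.92)]
```

>>> {"name": "move_arm", "arguments": {"targets": [[[0, 0, -40], [0, 0, 0], -1], [[-60, 0, -40], [0, 0, 0], -1], [[-120, 0, -40], [0, 0, 0], -1], [[-180, 0, -40], [0, 0, 0], -1], [[-220, 0, -40], [0, 0, 0], -1]]}}

```text
clock: 12.12
tcp_pos: [0.542, -0.0483, 0.3452]
orientation: [-0.001, 0.602, 0.799, -0.001]
wrist_force: [-0.2, 0.0, -0.2]
finger_gap: 0.0853
grip_force: 0.0
```

```bash
python3 -c "
from h import *
go([.48,-.05,.35],16.2)
t=cam('top');p=cam('side')
for n,q in(('t',t),('s',p)):
  for k in('clamp','clamp_pivot','clamp_grip','clip_spot','panel','small_can','glue_bottle'): print(n,k,[(np.round(d['centre'],3).tolist(),round(d['confidence'],2)) for d in env.landmark_of(k,q) if d['centre'][1]>-.1])
  for k in ('clamp','batten'):
   for d in env.regions_of(k,q)[:4]:
    ys,xs=np.nonzero(d['mask']);print(n,k,d['confidence'],xs.min(),xs.max(),ys.min(),ys.max(),cv2.minAreaRect(np.c_[xs,ys].astype(np.float32)))
# predicted handle tops (rest state) and jaw bottoms
a=np.radians(16.2);ex=np.array([np.cos(a),np.sin(a),0]);o=np.array([.481,.1655,.094])
P=[o+ex*s*.03+[0,0,.166] for s in(-1,1)]+[o+ex*s*.012+[0,0,-.013] for s in(-1,1)]
print(proj(t,P).round(1),proj(p,P).round(1))
"
```

```text
clock 12.125 at [ 0.542  -0.0483  0.3452] gap 0.08527218942216572 F [-0.2  0.  -0.2] 0.0
shift [ 15.5 -60.1  -4.6] turn [-0.013 -0.005 -0.016]
t clamp [([0.479, 0.167, 0.09], 0.89), ([0.483, 0.162, 0.226], 0.47)]
t clamp_pivot [([0.482, 0.164, 0.161], 0.81)]
t clamp_grip [([0.484, 0.163, 0.228], 0.82)]
t clip_spot [([0.482, 0.164, 0.126], 0.83), ([0.661, 0.123, -0.001], 0.48)]
t panel [([0.482, 0.162, -0.002], 0.87), ([0.745, 0.22, -0.003], 0.67)]
t small_can [([0.744, 0.222, -0.003], 0.64)]
t glue_bottle [([0.668, 0.029, 0.002], 0.56)]
t clamp 0.7 312 333 233 245 ((322.5, 239.0), (12.0, 21.0), 90.0)
s clamp [([0.484, 0.164, 0.094], 0.55)]
s clamp_pivot [([0.482, 0.167, 0.166], 0.84), ([0.352, 0.339, -0.007], 0.5)]
s clamp_grip [([0.481, 0.166, 0.228], 0.62)]
s clip_spot [([0.479, 0.166, 0.123], 0.63)]
s panel [([0.48, 0.168, 0.006], 0.57)]
s small_can [([0.742, 0.222, 0.001], 0.74)]
s glue_bottle [([0.669, 0.028, -0.003], 0.83)]
s clamp 0.82 199 210 224 273 ((204.1588134765625, 248.564697265625), (49.46924591064453, 9.28027629852295), 85.60128784179688)
s clamp 0.54 216 233 151 195 ((227.11572265625, 173.11793518066406), (42.55671310424805, 17.247364044189453), 82.40535736083984)
[[192.  222.5]
 [185.7 198.9]
 [199.  219. ]
 [196.8 210.9]] [[216.2 152.9]
 [232.5 150.1]
 [223.  193.2]
 [229.2 192. ]]
```

```bash
python3 -c "
from h import *
print(env.hand_in())"
```

```text
the job is handed in; nothing more can be done
None
```

The clamp is clipped upright over the panel and batten, about 2 mm from the batten's middle and 30 mm down, and was handed in with the arm clear at about 12 s; I inferred that the batten is fully shut from the clamp's closed handles, without a close-up, and the hand-in gave no verdict.

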